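# Click shut the cable-bay cover of a charging station

## Robot

A 6-joint arm with a two-finger parallel gripper is mounted at the origin on the work surface. World frame = base frame: x ahead of the robot, y to its left, z up, the work surface at z = 0. Lengths are in mm, angles in rad, forces in N, time in s.
With the tool pointing down it reaches from about 275 to 1000 mm from the base axis. Payload 8.4 kg.
Tool frame: the origin (TCP) lies midway between the tips of the shut fingers; the grasp point (between the pads) lies 19 mm behind it (r.grip_point_offset is the distance from the TCP to the grasp point, in mm); z points along the fingers, x is the direction in which the jaws open and shut, and the axes are right-handed (so a half turn about z gives the same grasp; the last joint's range is limited). The gripper opens to 85 mm and grips with 20 to 120 N. Pads are 22 mm wide; open, the fingers measure 114 mm over their backs; the gripper's body (76 mm by 85 mm) begins 54 mm behind the grasp point. The pads swing forward as they close: fully open they stand 13 mm farther back than shut.
Start: joints at [-1.288, 0.353, 1.633, -0, 1.155, -0.002], TCP at [175.602, -599.827, 231.281] pointing down, gripper open.
Joint ranges: [-2.63, 2.63], [-0.92, 2.1], [0.06, 2.66], [-1.3, 4.44], [0, 2.69], [-3.02, 3.02]. Speed limits (rad/s): [2.22, 2.22, 2.79, 3.14, 3.14, 3.14].

## Interface

Orientations are given as [roll, pitch, yaw] about the fixed x, y, z axes, in that order (R = Rz(yaw) Ry(pitch) Rx(roll)).
In Python, from rig import monitor, vision, sign_off, r gives the robot as it stands.
- The arm moves only by the shell command python3 -m inch 'ROWS' [FORCE]. ROWS is JSON, a list of rows, each an object with "dp": the shift along the tool's x, y, z in mm, a list of three; "angular": the turn, a rotation vector about the tool's x, y, z in rad, a list of three; "fingers": the closure in counts, from 0 (fully open) to 255 (shut). A call has 1 to 12 rows; each row is the pose to reach, as a shift and turn from the pose commanded when the call began, along the tool's axes at that moment; what a row does not reach only later rows make up. A row lasts 1/12 s, in which the tool goes at most 41.7 mm and 7.16 degrees, less where a joint would pass 70% of its speed; a pose out of reach is approached as far as the arm can. A call with a gripper value outside its range is refused whole. The fingers move at their own pace and stop on an object; FORCE is the grip in N (left out, the last holds). Time passes only in rows, so rows that repeat a pose let the fingers close. It gives the time, the measured TCP pose, the force and the opening at its end, in the units of the state.
- monitor.sense(): the state, without advancing time (a new reading comes with each control period).
- vision.grab_frame(name): name is "scene" or "top" or "wrist"; returns (picture, depth): 400x640x3 uint8, blue, green, red; 400x640 float32, mm along the optical axis (not along the pixel's ray), 0 where there is no reading.
- vision.camera_params(name): a dict with "fx", "fy", "cx", "cy" (pixels), "distortion" ([k1, k2, p1, p2, k3] as OpenCV has them; the pictures are not rectified), "R" (3x3) and "t" (3): a world point X has camera coordinates R X + t. Camera axes: x right, y down, z forward; pixel columns grow to the right and rows downward; lengths in mm; the calibration is good to about 2 mm. A picture is of the moment at which its call begins: read the wrist's pose just before it. camera_params takes no time and is no camera call; for the wrist camera it gives the pose at the moment of the call.
- sign_off(): hands the job in, once; it reports no verdict.
The state is a dict: "clock": time; "qpos": joint angles; "qvel": joint speeds; "joint_efforts": joint torques, N m; "eef_pos": TCP position; "tcp_rot": TCP orientation; "contact_force": force on the tool from outside, world axes, zero at the start; "wrist_torque": the same for the moment, N m; "opening": opening from 0.0 (shut) to 1.0 (fully open).
Only numpy, scipy, OpenCV 4.12 (cv2) and the standard library are available. Lean on these libraries where they do the work, as an engineer would, in place of code of your own. Each camera call takes 0.05 s, during which the arm holds its last target.

## Task

The round cover over the charging station's cable bay is only laid in place, with all four sections of its rim still sprung up. Press the sections down with the fingertips one at a time, in any order, until each has clicked shut and stays down, then move clear. Do not lift the cover, and leave the phone, egg, key, padlock and the other small things where they are.

Things in the scene. Friction and masses are not known exactly. Their poses are not given: they have to be found in the camera images.
- station: Walnut-veneered charging station standing fixed on the table: a block 270 (x) x 210 (y), flat top 50 mm above the table. Origin at the centre of its underside, z up, yaw varies. A tilting phone cradle stands on its +x end (85 wide, from x = +79 on, up to 65 above the station top) and a ribbed knob (30 wide, 18 high) at x = +105, y = -78. The egg stands on its -x, +y corner and the key lies on its +x, +y corner.
- cover (a joint): How far the whole round cover has been lifted off the station, in m: 0 lying in place (as at the start); it must stay there. The plain grey plastic cover, 136 mm across, lies over the cable bay with its centre at x = -35, y = 0 of the station; a middle disc 66 across, top 57.5 above the table, stays put, and around it the rim is cut by four diagonal slits into four equal quarter-ring sections (front, left, back, right), each with a raised lip 10 wide at its outer edge.
- rim_front (a joint): Rim section on the side of the station away from the cradle (station -x): angle in rad about its flexing hinge 34 mm from the cover's centre. 0.24 = sprung up (outer edge about 7 mm higher), 0 = clicked shut. It snaps: pressing the lip down takes up to about 8 N near half way, then ever less; below about 0.08 (lip 2 mm above its shut height) it jumps shut by itself and stays; let go earlier and it springs up again. At 0 it meets a hard stop. Each section moves on its own.
- press_front (a point): Middle of the raised lip's top face of the section on the side of the station away from the cradle (station -x), 62 mm from the cover's centre: the spot to press, straight down. It rides with the section: about 65 mm above the table when sprung up, 58.5 mm when clicked shut. The position is what counts, not the axes. No upright thing stands within 45 mm of it.
- rim_left (a joint): Rim section on the station +y side: angle in rad about its flexing hinge 34 mm from the cover's centre. 0.24 = sprung up (outer edge about 7 mm higher), 0 = clicked shut. It snaps: pressing the lip down takes up to about 8 N near half way, then ever less; below about 0.08 (lip 2 mm above its shut height) it jumps shut by itself and stays; let go earlier and it springs up again. At 0 it meets a hard stop. Each section moves on its own.
- press_left (a point): Middle of the raised lip's top face of the section on the station +y side, 62 mm from the cover's centre: the spot to press, straight down. It rides with the section: about 65 mm above the table when sprung up, 58.5 mm when clicked shut. The position is what counts, not the axes. No upright thing stands within 45 mm of it.
- rim_back (a joint): Rim section next to the cradle (station +x): angle in rad about its flexing hinge 34 mm from the cover's centre. 0.24 = sprung up (outer edge about 7 mm higher), 0 = clicked shut. It snaps: pressing the lip down takes up to about 8 N near half way, then ever less; below about 0.08 (lip 2 mm above its shut height) it jumps shut by itself and stays; let go earlier and it springs up again. At 0 it meets a hard stop. Each section moves on its own.
- press_back (a point): Middle of the raised lip's top face of the section next to the cradle (station +x), 62 mm from the cover's centre: the spot to press, straight down. It rides with the section: about 65 mm above the table when sprung up, 58.5 mm when clicked shut. The position is what counts, not the axes. No upright thing stands within 45 mm of it.
- rim_right (a joint): Rim section on the station -y side: angle in rad about its flexing hinge 34 mm from the cover's centre. 0.24 = sprung up (outer edge about 7 mm higher), 0 = clicked shut. It snaps: pressing the lip down takes up to about 8 N near half way, then ever less; below about 0.08 (lip 2 mm above its shut height) it jumps shut by itself and stays; let go earlier and it springs up again. At 0 it meets a hard stop. Each section moves on its own.
- press_right (a point): Middle of the raised lip's top face of the section on the station -y side, 62 mm from the cover's centre: the spot to press, straight down. It rides with the section: about 65 mm above the table when sprung up, 58.5 mm when clicked shut. The position is what counts, not the axes. No upright thing stands within 45 mm of it.
- phone: Phone in a navy silicone case lying flat on the table beside the station, 150 x 74 x 10, origin at the centre of its underside, x along its length (mm). A bystander: leave it alone.
- egg: Jade stone worry egg standing on its flat foot on a corner of the station top, 42 tall, 34 wide, origin at the centre of its foot (mm). A bystander: leave it alone.
- key: Small brass padlock key lying flat on the station top, 54 long, 5 thick, x along its length, origin under the middle (mm). A bystander: leave it alone.
- incense: Small brown ceramic incense holder, a round dish 72 wide and 22 high on the table by the station, origin at the centre of its underside (mm). A bystander: leave it alone.
- padlock: Brass padlock lying flat on the table, 61 x 40 x 14, origin under the middle of its body (mm). A bystander: leave it alone.
- case: Small white earphone case on the table, 62 x 48 x 24, origin at the centre of its underside (mm). A bystander: leave it alone.
- coin_dish: White ceramic coin dish on the table, 100 wide, 20 high, origin at the centre of its underside (mm). A bystander: leave it alone.

How it is judged:
By the outcome, as a careful person would: the job done as asked, in the order asked, and still so for the second after the job is handed in, with the robot touching nothing.
It also fails if it takes over 48 s, if anything falls off the work surface, if the arm or the gripper's body presses on something with over 40 N, if the wrist force passes 120 N, or if a joint passes its speed limit or range.

## Working session

There is one attempt and no reset: what is moved stays moved. The work goes in short steps, Python scripts to look and compute and a shell command to move; the robot and the scene stay as the last step left them, time stands still between calls to the robot, and variables do not carry over. Pictures are saved under pics/ and viewed, and the job is handed in when it is done.

```bash
ls; mkdir -p pics
python3 - <<'E'
from rig import monitor, vision, r
import cv2
s=monitor.sense(); print(s)
for n in ("scene","top"):
    p,d=vision.grab_frame(n); cv2.imwrite(f"pics/{n}0.png",p)
    c=vision.camera_params(n); print(n,c)
    import numpy as np; np.save(f"/tmp/{n}0.npy",d)
E
```

```text
pics
{'clock': 0.0, 'qpos': array([-1.28839954e+00,  3.53658654e-01,  1.63418544e+00, -1.18274704e-05,
        1.15519974e+00, -2.37078066e-03]), 'qvel': array([ 0.00046402, -0.00039116,  0.00065042, -0.00138115,  0.00093271,
        0.00125828]), 'joint_efforts': array([-2.07883531e-04, -6.05249119e+01, -3.42068446e+01,  5.99043256e-05,
        9.35127639e-03, -1.92515938e-05]), 'eef_pos': array([ 175.45657864, -599.33799248,  230.53317293]), 'tcp_rot': array([ 3.14158528e+00,  1.45120080e-03, -1.28602398e+00]), 'contact_force': array([0.08661439, 0.01018138, 0.22731231]), 'wrist_torque': array([-0.0394537 ,  0.00011741, -0.02457484]), 'opening': 1.0014771517507048}
scene {'fx': 416.6074427826278, 'fy': 416.6074427826278, 'cx': 319.90144589598873, 'cy': 197.91461363502845, 'distortion': array([-0.04109241,  0.        ,  0.        ,  0.        ,  0.        ]), 'R': array([[ 0.19401814,  0.98086881,  0.0159169 ],
       [ 0.76239332, -0.14055293, -0.6316655 ],
       [-0.61734382,  0.1346895 , -0.77507764]]), 't': array([-159.05959456, -437.26875603, 1396.01655454])}
top {'fx': 384.55053031651573, 'fy': 384.55053031651573, 'cx': 324.043159521311, 'cy': 192.90062652736728, 'distortion': array([0.01952826, 0.        , 0.        , 0.        , 0.        ]), 'R': array([[ 0.00242851, -0.99990867,  0.01329472],
       [-0.98823128, -0.00443313, -0.15290283],
       [ 0.1529478 , -0.01276694, -0.9881518 ]]), 't': array([ 52.28070756, 636.51410874, 695.13974671])}
```

View pics/scene0.png

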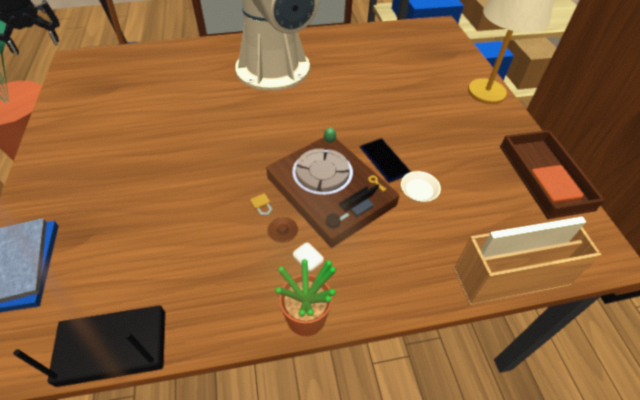

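View pics/top0.png

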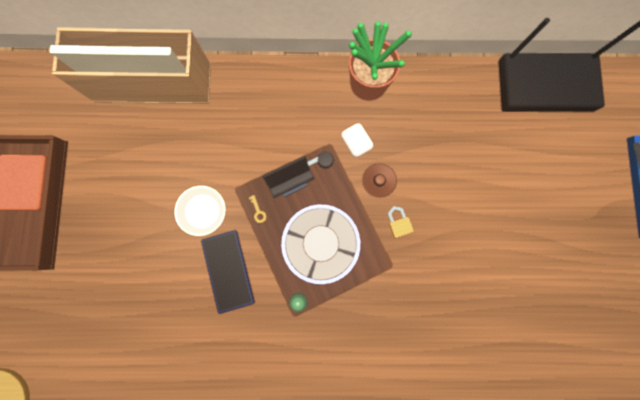

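The top view shows the round cover at about (321,244), the cradle at (290,177), the egg at (298,303) and the key at (258,208). Next I'll measure them.

```bash
cat > h.py <<'E'
import numpy as np, cv2
def ray(c,uv,z):
    K=np.array([[c['fx'],0,c['cx']],[0,c['fy'],c['cy']],[0,0,1]])
    uv=np.asarray(uv,float).reshape(-1,1,2)
    n=cv2.undistortPoints(uv,K,np.asarray(c['distortion']))[:,0]
    d=np.c_[n,np.ones(len(n))]@c['R']; o=-c['R'].T@c['t']
    z=np.broadcast_to(z,len(d))
    return o+d*((z-o[2])/d[:,2])[:,None]
def depth_pts(c,d,uv):
    K=np.array([[c['fx'],0,c['cx']],[0,c['fy'],c['cy']],[0,0,1]])
    uv=np.asarray(uv); n=cv2.undistortPoints(uv.astype(float).reshape(-1,1,2),K,np.asarray(c['distortion']))[:,0]
    zz=d[uv[:,1],uv[:,0]]
    return (np.c_[n,np.ones(len(n))]*zz[:,None]-c['t'])@c['R']
E
python3 - <<'E'
from rig import vision
import cv2,numpy as np
from h import *
p=cv2.imread('pics/top0.png'); c=vision.camera_params('top'); d=np.load('/tmp/top0.npy')
cv2.imwrite('pics/top_crop0.png',cv2.resize(p[130:330,220:420],None,fx=3,fy=3,interpolation=cv2.INTER_CUBIC))
hsv=cv2.cvtColor(p,cv2.COLOR_BGR2HSV)
m=((hsv[...,1]<75)&(hsv[...,2]>140)).astype(np.uint8); m[:, :270]=0;m[:,375:]=0;m[:195]=0;m[295:]=0
cs,_=cv2.findContours(m,cv2.RETR_EXTERNAL,cv2.CHAIN_APPROX_NONE); k=max(cs,key=cv2.contourArea)
e=cv2.fitEllipse(k); print(e)
P=ray(c,k[:,0],50); print('circle',cv2.minEnclosingCircle(P[:,:2].astype(np.float32)))
hull=cv2.convexHull(k); 
vv,uu=np.mgrid[190:300,265:380]; uv=np.c_[uu.ravel(),vv.ravel()]
Q=depth_pts(c,d,uv); ce=cv2.fitEllipse(P[:,:2].astype(np.float32)); print(ce)
# station outline: brown dark mask by depth height 45-54
vv,uu=np.mgrid[120:340,210:420]; uv=np.c_[uu.ravel(),vv.ravel()]; Q=depth_pts(c,d,uv)
s=(Q[:,2]>40)&(d[uv[:,1],uv[:,0]]>0); mm=np.zeros(d.shape,np.uint8); mm[uv[s,1],uv[s,0]]=1
cs,_=cv2.findContours(mm,cv2.RETR_EXTERNAL,cv2.CHAIN_APPROX_NONE);k2=max(cs,key=cv2.contourArea)
W=ray(c,k2[:,0],50)[:,:2].astype(np.float32); print('station',cv2.minAreaRect(W), cv2.boxPoints(cv2.minAreaRect(W)))
C=np.array(ce[0]); rr=np.hypot(*(Q[:,:2]-C).T)
for a,b in((0,28),(38,48),(50,56),(57,67),(68,72),(76,85)):
    q=Q[(rr>a)&(rr<b),2]; print(a,b,np.percentile(q,[5,50,95]))
E
```

```text
((320.3982238769531, 243.8580780029297), (79.70101928710938, 80.36068725585938), 5.468412399291992)
circle ((540.0307006835938, 61.18172073364258), 76.34683990478516)
((539.8424072265625, 61.046268463134766), (150.54861450195312, 150.6935577392578), 12.418841361999512)
station ((570.6576538085938, 76.01607513427734), (269.5609436035156, 210.30780029296875), 26.00143814086914) [[403.42044  111.4397  ]
 [495.61807  -77.581375]
 [737.8949    40.592453]
 [645.69727  229.61353 ]]
0 28 [ 55.26002518  57.51795917 783.53334072]
38 48 [51.41078676 57.36605915 60.3081313 ]
50 56 [52.13112967 59.74855031 62.90892106]
57 67 [51.97420798 63.3339908  66.337174  ]
68 72 [48.41013987 50.37180003 52.74533137]
76 85 [47.5596061  49.56819721 51.64871234]
```

View pics/top_crop0.png

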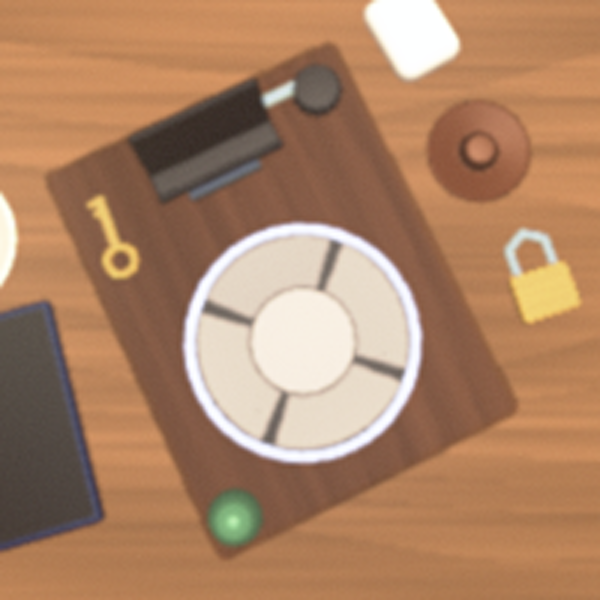

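Cover centre from its ring (539.8, 61.0) agrees with the station rectangle (269.6 x 210.3, yaw 26°), which gives (539.2, 60.7). The heights match too: disc 57.5, lip about 65. Now I'll work out the shifts.

```bash
cat >> h.py <<'E'
from scipy.spatial.transform import Rotation as Ro
C=np.array([539.6,60.9]); a=np.radians(26.0); X=np.array([np.cos(a),np.sin(a)]); Y=np.array([-X[1],X[0]])
PTS=dict(front=C-62*X,back=C+62*X,left=C+62*Y,right=C-62*Y)
def go(name,z):
    from rig import monitor
    s=monitor.sense(); R=Ro.from_euler('xyz',s['tcp_rot']).as_matrix()
    t=np.r_[PTS[name],z]; print(name,t.round(1),'dp',(R.T@(t-s['eef_pos'])).round(1),'pos',s['eef_pos'].round(1),'F',s['contact_force'].round(1),'t',s['clock'],s['tcp_rot'].round(4),s['opening'])
E
python3 -c "
from h import *
go('right',120)"
```

```text
right [566.8   5.2 120. ] dp [-470.1 -545.4  111.2] pos [ 175.5 -599.4  230.6] F [0.6 0.8 0.2] t 0.1 [ 3.1416e+00  1.3000e-03 -1.2860e+00] 1.001727192723976
```

```bash
python3 -m inch '[{"dp":[-30,-35,0],"angular":[0,0,0],"fingers":255},{"dp":[-56,-64,6],"angular":[0,0,0],"fingers":255},{"dp":[-82,-94,13],"angular":[0,0,0],"fingers":255},{"dp":[-108,-124,20],"angular":[0,0,0],"fingers":255},{"dp":[-134,-154,28],"angular":[0,0,0],"fingers":255},{"dp":[-160,-184,36],"angular":[0,0,0],"fingers":255},{"dp":[-186,-214,44],"angular":[0,0,0],"fingers":255},{"dp":[-212,-244,52],"angular":[0,0,0],"fingers":255},{"dp":[-238,-274,60],"angular":[0,0,0],"fingers":255},{"dp":[-264,-305,66],"angular":[0,0,0],"fingers":255},{"dp":[-290,-335,72],"angular":[0,0,0],"fingers":255},{"dp":[-310,-360,76],"angular":[0,0,0],"fingers":255}]'
python3 -c "
from h import *
go('right',120)"
```

```text
clock: 1.1
eef_pos: [434.5, -198.6, 154.7]
tcp_rot: [3.141, 0.001, -1.286]
contact_force: [0.6, -1.3, -0.2]
opening: -0.001
right [566.8   5.2 120. ] dp [-158.3 -184.3   34.7] pos [ 434.5 -198.6  154.7] F [ 0.6 -1.3 -0.2] t 1.1 [ 3.1412e+00  8.0000e-04 -1.2855e+00] -0.0011064840901663063
```

```bash
python3 -m inch '[{"dp":[-26,-30,6],"angular":[0,0,0],"fingers":255},{"dp":[-52,-60,12],"angular":[0,0,0],"fingers":255},{"dp":[-78,-90,18],"angular":[0,0,0],"fingers":255},{"dp":[-104,-120,24],"angular":[0,0,0],"fingers":255},{"dp":[-130,-150,30],"angular":[0,0,0],"fingers":255},{"dp":[-150,-174,35],"angular":[0,0,0],"fingers":255},{"dp":[-159,-185,35],"angular":[0,0,0],"fingers":255},{"dp":[-159,-185,35],"angular":[0,0,0],"fingers":255},{"dp":[-159,-185,35],"angular":[0,0,0],"fingers":255}]'
python3 -c "
from h import *
go('right',67)
from rig import vision
for n in ('wrist','scene'):
    p,d=vision.grab_frame(n); cv2.imwrite(f'pics/{n}1.png',p if n=='wrist' else cv2.resize(p[80:280,220:460],None,fx=3,fy=3,interpolation=cv2.INTER_CUBIC))
"
```

```text
clock: 1.85
eef_pos: [566.4, 3.5, 120.0]
tcp_rot: [3.14, 0.0, -1.284]
contact_force: [-0.2, 0.0, -0.3]
opening: 0.002
right [566.8   5.2  67. ] dp [-1.5 -0.9 53. ] pos [566.4   3.5 120. ] F [-0.2  0.  -0.3] t 1.85 [ 3.1404  0.     -1.2844] 0.001716492531187018
```

View pics/wrist1.png

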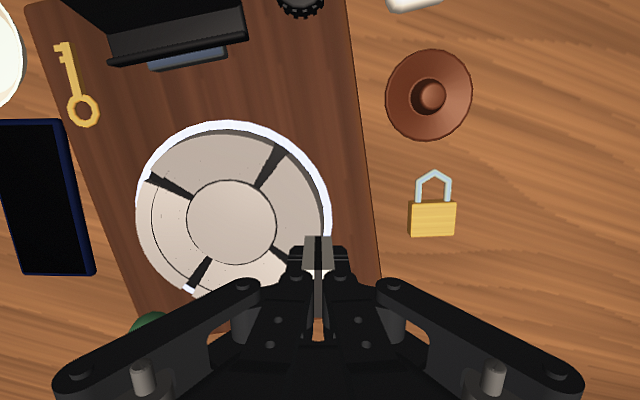

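View pics/scene1.png

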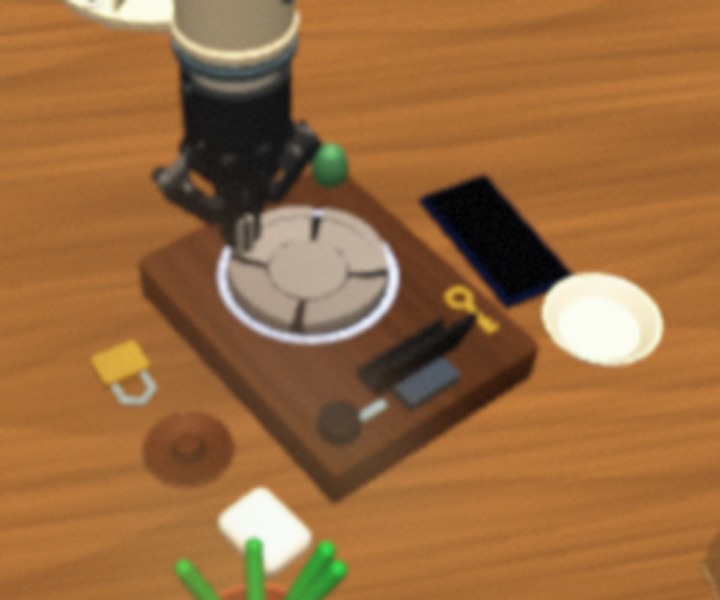

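The wrist view shows the fingertips at (318,250) over the right section, and the slits at (270,165) and (290,260) bound that section. I'll press in small steps and watch the force.

```bash
python3 -m inch '[{"dp":[-1.5,-1,15],"angular":[0,0,0],"fingers":255},{"dp":[-1.5,-1,35],"angular":[0,0,0],"fingers":255},{"dp":[-1.5,-1,48],"angular":[0,0,0],"fingers":255},{"dp":[-1.5,-1,53],"angular":[0,0,0],"fingers":255},{"dp":[-1.5,-1,55],"angular":[0,0,0],"fingers":255},{"dp":[-1.5,-1,57],"angular":[0,0,0],"fingers":255},{"dp":[-1.5,-1,58],"angular":[0,0,0],"fingers":255},{"dp":[-1.5,-1,58],"angular":[0,0,0],"fingers":255}]'
python3 -c "
from h import *
go('right',58)"
```

```text
clock: 2.62
eef_pos: [567.2, 4.1, 63.4]
tcp_rot: [3.141, -0.001, -1.287]
contact_force: [-3.6, -1.8, 5.1]
opening: -0.003
right [566.8   5.2  58. ] dp [-1.1  0.1  5.4] pos [567.2   4.1  63.4] F [-3.6 -1.8  5.1] t 2.6167 [ 3.1415e+00 -6.0000e-04 -1.2865e+00] -0.0034542605961538145
```

```bash
python3 -m inch '[{"dp":[0,0,1.5],"angular":[0,0,0],"fingers":255},{"dp":[0,0,3],"angular":[0,0,0],"fingers":255},{"dp":[0,0,4],"angular":[0,0,0],"fingers":255},{"dp":[0,0,5],"angular":[0,0,0],"fingers":255},{"dp":[0,0,5],"angular":[0,0,0],"fingers":255},{"dp":[0,0,5],"angular":[0,0,0],"fingers":255}]'
python3 -c "
from h import *
go('right',58)"
```

```text
clock: 3.12
eef_pos: [568.1, 4.9, 58.1]
tcp_rot: [-3.14, -0.001, -1.286]
contact_force: [-1.7, -1.8, 6.3]
opening: 0.001
right [566.8   5.2  58. ] dp [-0.7  1.2  0.1] pos [568.1   4.9  58.1] F [-1.7 -1.8  6.3] t 3.1167 [-3.1403e+00 -6.0000e-04 -1.2860e+00] 0.001031272944090328
```

```bash
python3 -m inch '[{"dp":[0,0,1],"angular":[0,0,0],"fingers":255},{"dp":[0,0,1.5],"angular":[0,0,0],"fingers":255},{"dp":[0,0,1.5],"angular":[0,0,0],"fingers":255}]'
python3 -m inch '[{"dp":[0,0,-10],"angular":[0,0,0],"fingers":255},{"dp":[0,0,-30],"angular":[0,0,0],"fingers":255},{"dp":[0,0,-32],"angular":[0,0,0],"fingers":255},{"dp":[0,0,-32],"angular":[0,0,0],"fingers":255}]'
python3 -c "
from h import *
go('back',90)
from rig import vision
for n in ('wrist','scene'):
    p,d=vision.grab_frame(n); cv2.imwrite(f'pics/{n}2.png',p if n=='wrist' else cv2.resize(p[80:280,220:460],None,fx=3,fy=3,interpolation=cv2.INTER_CUBIC))
"
```

```text
clock: 3.37
eef_pos: [568.3, 4.9, 57.4]
tcp_rot: [-3.14, -0.001, -1.286]
contact_force: [-2.8, -2.0, 16.1]
opening: -0.001
clock: 3.7
eef_pos: [568.5, 5.2, 89.1]
tcp_rot: [-3.139, -0.001, -1.286]
contact_force: [0.5, -0.0, 0.2]
opening: 0.0
back [595.3  88.1  90. ] dp [-72.  -49.   -0.8] pos [568.5   5.2  89.1] F [ 0.5 -0.   0.2] t 3.7 [-3.1388e+00 -7.0000e-04 -1.2860e+00] 0.00034401545734628756
```

View pics/wrist2.png

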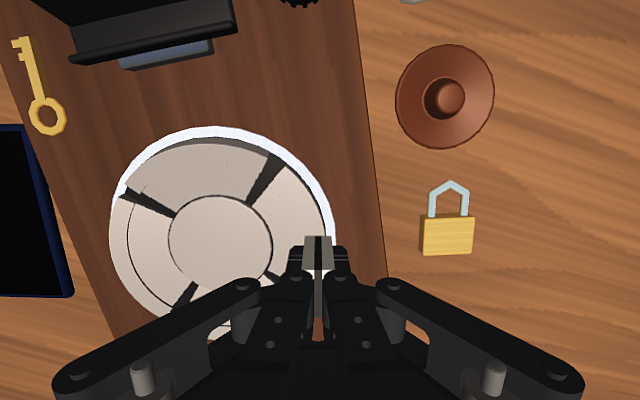

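View pics/scene2.png

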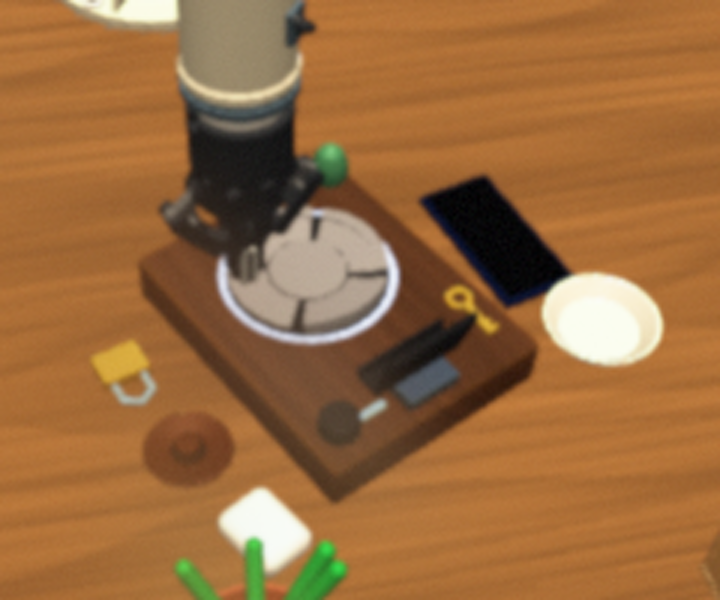

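The right section now sits below its neighbours: there is a step at the slit at (262,180) in the wrist view, and the force rose to 16 N at the stop. Next is the back section.

```bash
python3 -m inch '[{"dp":[-15,-10,-3],"angular":[0,0,0],"fingers":255},{"dp":[-38,-26,-3],"angular":[0,0,0],"fingers":255},{"dp":[-60,-41,-3],"angular":[0,0,0],"fingers":255},{"dp":[-72,-49,-3],"angular":[0,0,0],"fingers":255},{"dp":[-72,-49,-3],"angular":[0,0,0],"fingers":255},{"dp":[-72,-49,8],"angular":[0,0,0],"fingers":255},{"dp":[-72,-49,18],"angular":[0,0,0],"fingers":255},{"dp":[-72,-49,20],"angular":[0,0,0],"fingers":255}]'
python3 -c "
from h import *
go('back',57.5)"
```

```text
clock: 4.47
eef_pos: [592.2, 86.7, 65.2]
tcp_rot: [3.138, 0.0, -1.287]
contact_force: [-0.5, 0.3, 1.6]
opening: -0.0
back [595.3  88.1  57.5] dp [-0.4 -3.4  7.6] pos [592.2  86.7  65.2] F [-0.5  0.3  1.6] t 4.4667 [ 3.1378e+00  3.0000e-04 -1.2867e+00] -0.0003838322301840723
```

```bash
python3 -m inch '[{"dp":[0,-3,-3],"angular":[0,0,0],"fingers":255},{"dp":[0,-3,0],"angular":[0,0,0],"fingers":255},{"dp":[0,-3,1.5],"angular":[0,0,0],"fingers":255},{"dp":[0,-3,3],"angular":[0,0,0],"fingers":255},{"dp":[0,-3,4.5],"angular":[0,0,0],"fingers":255},{"dp":[0,-3,6],"angular":[0,0,0],"fingers":255},{"dp":[0,-3,7],"angular":[0,0,0],"fingers":255},{"dp":[0,-3,8],"angular":[0,0,0],"fingers":255},{"dp":[0,-3,8],"angular":[0,0,0],"fingers":255}]'
python3 -c "
from h import *
go('back',57.5)"
```

```text
clock: 5.22
eef_pos: [596.8, 88.8, 59.7]
tcp_rot: [3.141, 0.0, -1.286]
contact_force: [-0.4, -0.3, 0.4]
opening: 0.003
back [595.3  88.1  57.5] dp [0.2 1.6 2.2] pos [596.8  88.8  59.7] F [-0.4 -0.3  0.4] t 5.2167 [ 3.1412e+00  2.0000e-04 -1.2861e+00] 0.0028283084257680973
```

```bash
python3 -m inch '[{"dp":[0,0,1],"angular":[0,0,0],"fingers":255},{"dp":[0,0,2],"angular":[0,0,0],"fingers":255},{"dp":[0,0,2.5],"angular":[0,0,0],"fingers":255},{"dp":[0,0,2.5],"angular":[0,0,0],"fingers":255}]'
```

```text
clock: 5.55
eef_pos: [596.8, 88.9, 57.8]
tcp_rot: [3.141, 0.0, -1.286]
contact_force: [-2.9, 0.3, 10.0]
opening: -0.0
```

```bash
python3 -m inch '[{"dp":[0,0,0.6],"angular":[0,0,0],"fingers":255},{"dp":[0,0,0.6],"angular":[0,0,0],"fingers":255},{"dp":[0,0,-10],"angular":[0,0,0],"fingers":255},{"dp":[0,0,-32],"angular":[0,0,0],"fingers":255},{"dp":[0,0,-34],"angular":[0,0,0],"fingers":255},{"dp":[0,0,-34],"angular":[0,0,0],"fingers":255}]'
python3 -c "
from h import *
go('left',90)"
```

```text
clock: 6.05
eef_pos: [598.0, 89.0, 92.6]
tcp_rot: [-3.139, -0.0, -1.286]
contact_force: [0.6, -0.4, -0.8]
opening: 0.001
left [512.4 116.6  90. ] dp [-50.5  74.4   2.4] pos [598.   89.   92.6] F [ 0.6 -0.4 -0.8] t 6.05 [-3.1391e+00 -3.0000e-04 -1.2860e+00] 0.00104091930367957
```

```bash
python3 -m inch '[{"dp":[-12,18,0],"angular":[0,0,0],"fingers":255},{"dp":[-30,45,0],"angular":[0,0,0],"fingers":255},{"dp":[-45,66,0],"angular":[0,0,0],"fingers":255},{"dp":[-50.5,74.5,0],"angular":[0,0,0],"fingers":255},{"dp":[-50.5,74.5,0],"angular":[0,0,0],"fingers":255},{"dp":[-50.5,74.5,10],"angular":[0,0,0],"fingers":255},{"dp":[-50.5,74.5,20],"angular":[0,0,0],"fingers":255},{"dp":[-50.5,74.5,20],"angular":[0,0,0],"fingers":255}]'
python3 -c "
from h import *
go('left',57.5)"
```

```text
clock: 6.72
eef_pos: [511.4, 115.9, 69.1]
tcp_rot: [3.14, 0.0, -1.286]
contact_force: [-0.3, -0.2, -0.2]
opening: 0.003
left [512.4 116.6  57.5] dp [-0.4 -1.2 11.6] pos [511.4 115.9  69.1] F [-0.3 -0.2 -0.2] t 6.7167 [ 3.1396  0.     -1.2864] 0.0028539789243892293
```

```bash
python3 -m inch '[{"dp":[0,0,2],"angular":[0,0,0],"fingers":255},{"dp":[0,0,4],"angular":[0,0,0],"fingers":255},{"dp":[0,0,5.5],"angular":[0,0,0],"fingers":255},{"dp":[0,0,7],"angular":[0,0,0],"fingers":255},{"dp":[0,0,8.5],"angular":[0,0,0],"fingers":255},{"dp":[0,0,10],"angular":[0,0,0],"fingers":255},{"dp":[0,0,11],"angular":[0,0,0],"fingers":255},{"dp":[0,0,12],"angular":[0,0,0],"fingers":255},{"dp":[0,0,12],"angular":[0,0,0],"fingers":255}]'
```

```text
clock: 7.47
eef_pos: [511.3, 116.2, 59.1]
tcp_rot: [3.141, -0.0, -1.286]
contact_force: [0.3, -0.7, 0.0]
opening: -0.0
```

```bash
python3 -m inch '[{"dp":[0,0,1],"angular":[0,0,0],"fingers":255},{"dp":[0,0,2],"angular":[0,0,0],"fingers":255},{"dp":[0,0,2.2],"angular":[0,0,0],"fingers":255},{"dp":[0,0,2.2],"angular":[0,0,0],"fingers":255}]'
python3 -m inch '[{"dp":[0,0,-10],"angular":[0,0,0],"fingers":255},{"dp":[0,0,-32],"angular":[0,0,0],"fingers":255},{"dp":[0,0,-33],"angular":[0,0,0],"fingers":255},{"dp":[0,0,-33],"angular":[0,0,0],"fingers":255}]'
python3 -c "
from h import *
go('front',90)"
```

```text
clock: 7.8
eef_pos: [511.5, 116.3, 57.7]
tcp_rot: [-3.142, -0.0, -1.286]
contact_force: [-2.6, 1.1, 11.2]
opening: 0.001
clock: 8.13
eef_pos: [512.4, 116.5, 91.3]
tcp_rot: [-3.139, -0.0, -1.286]
contact_force: [0.4, 0.1, -0.2]
opening: -0.0
front [483.9  33.7  90. ] dp [71.4 50.7  1.2] pos [512.4 116.5  91.3] F [ 0.4  0.1 -0.2] t 8.1333 [-3.1389e+00 -2.0000e-04 -1.2860e+00] -9.20882241909067e-05
```

```bash
python3 -m inch '[{"dp":[18,12,0],"angular":[0,0,0],"fingers":255},{"dp":[42,30,0],"angular":[0,0,0],"fingers":255},{"dp":[63,45,0],"angular":[0,0,0],"fingers":255},{"dp":[71.5,51,0],"angular":[0,0,0],"fingers":255},{"dp":[71.5,51,0],"angular":[0,0,0],"fingers":255},{"dp":[71.5,51,10],"angular":[0,0,0],"fingers":255},{"dp":[71.5,51,20],"angular":[0,0,0],"fingers":255},{"dp":[71.5,51,20],"angular":[0,0,0],"fingers":255}]'
python3 -c "
from h import *
go('front',57.5)"
```

```text
clock: 8.8
eef_pos: [481.7, 34.2, 67.9]
tcp_rot: [3.139, 0.001, -1.285]
contact_force: [-0.6, -0.5, 0.8]
opening: 0.002
front [483.9  33.7  57.5] dp [ 1.  -1.9 10.4] pos [481.7  34.2  67.9] F [-0.6 -0.5  0.8] t 8.8 [ 3.1392e+00  7.0000e-04 -1.2853e+00] 0.0018397828006350026
```

```bash
python3 -m inch '[{"dp":[1,-1,0],"angular":[0,0,0],"fingers":255},{"dp":[1,-1,2],"angular":[0,0,0],"fingers":255},{"dp":[1,-1,4],"angular":[0,0,0],"fingers":255},{"dp":[1,-1,5.5],"angular":[0,0,0],"fingers":255},{"dp":[1,-1,7],"angular":[0,0,0],"fingers":255},{"dp":[1,-1,8.5],"angular":[0,0,0],"fingers":255},{"dp":[1,-1,10],"angular":[0,0,0],"fingers":255},{"dp":[1,-1,11],"angular":[0,0,0],"fingers":255},{"dp":[1,-1,11],"angular":[0,0,0],"fingers":255}]'
```

```text
clock: 9.55
eef_pos: [483.9, 32.7, 58.9]
tcp_rot: [-3.141, -0.0, -1.286]
contact_force: [1.5, -0.2, -0.4]
opening: -0.002
```

Now press to the stop, then go up high and back away from the station.

```bash
python3 -m inch '[{"dp":[0,0,1],"angular":[0,0,0],"fingers":255},{"dp":[0,0,2],"angular":[0,0,0],"fingers":255},{"dp":[0,0,2.2],"angular":[0,0,0],"fingers":255},{"dp":[0,0,2.2],"angular":[0,0,0],"fingers":255}]'
python3 -m inch '[{"dp":[0,0,-10],"angular":[0,0,0],"fingers":255},{"dp":[0,0,-35],"angular":[0,0,0],"fingers":255},{"dp":[0,0,-70],"angular":[0,0,0],"fingers":255},{"dp":[0,0,-105],"angular":[0,0,0],"fingers":255},{"dp":[30,10,-125],"angular":[0,0,0],"fingers":255},{"dp":[65,25,-130],"angular":[0,0,0],"fingers":255},{"dp":[103,35,-130],"angular":[0,0,0],"fingers":255},{"dp":[140,45,-130],"angular":[0,0,0],"fingers":255},{"dp":[178,55,-130],"angular":[0,0,0],"fingers":255},{"dp":[216,65,-130],"angular":[0,0,0],"fingers":255},{"dp":[250,70,-130],"angular":[0,0,0],"fingers":255},{"dp":[250,70,-130],"angular":[0,0,0],"fingers":255}]'
python3 - <<'E'
from h import *
from rig import vision
p,d=vision.grab_frame('top'); c=vision.camera_params('top')
cv2.imwrite('pics/top3.png',cv2.resize(p[130:330,170:430],None,fx=3,fy=3,interpolation=cv2.INTER_CUBIC))
q,_=vision.grab_frame('scene'); cv2.imwrite('pics/scene3.png',cv2.resize(q[80:280,220:460],None,fx=3,fy=3,interpolation=cv2.INTER_CUBIC))
d0=np.load('/tmp/top0.npy')
vv,uu=np.mgrid[190:300,265:380]; uv=np.c_[uu.ravel(),vv.ravel()]
for nm,D in(('before',d0),('after',d)):
    Q=depth_pts(c,D,uv); v=Q[:,:2]-C; rr=np.hypot(*v.T); th=np.arctan2(v@Y,v@X)
    for k,t in dict(back=0,left=np.pi/2,front=np.pi,right=-np.pi/2).items():
        dt=np.abs((th-t+np.pi)%(2*np.pi)-np.pi)
        print(nm,k,np.median(Q[(dt<.5)&(rr>58)&(rr<66),2]).round(1),end=' ')
    print('disc',np.median(Q[rr<28,2]).round(1))
E
```

```text
clock: 9.88
eef_pos: [484.0, 32.6, 57.6]
tcp_rot: [-3.141, -0.0, -1.286]
contact_force: [-3.2, -1.4, 13.1]
opening: 0.002
clock: 10.88
eef_pos: [487.8, -232.4, 187.7]
tcp_rot: [-3.14, -0.003, -1.289]
contact_force: [0.2, -0.3, -0.2]
opening: 0.001
before back 64.3 before left 64.5 before front 64.4 before right 64.2 disc 57.1
after back 57.9 after left 58.0 after front 58.0 after right 58.1 disc 57.1
```

View pics/top3.png

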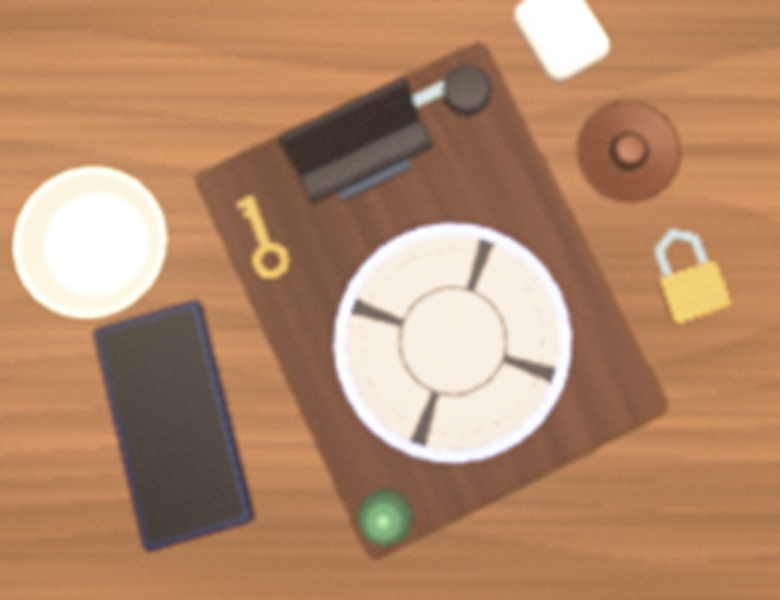

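View pics/scene3.png

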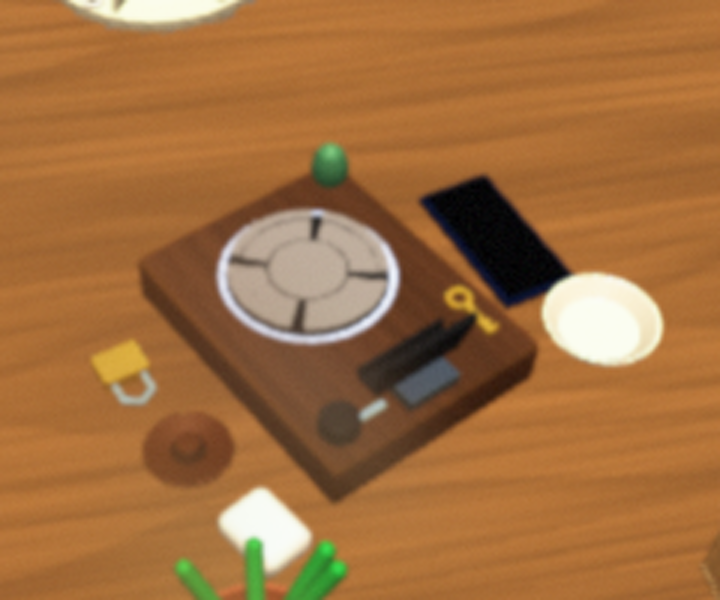

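The cover at (453,343) in the enlarged top view is flat, with all four lips down from about 64.3 to 58 mm. The disc is unchanged at 57.1, the other things are where they were, and the arm is clear.

```bash
python3 -c "
from rig import sign_off
print(sign_off())"
```

```text
the job is handed in; nothing more can be done
None
```

All four rim sections are clicked shut and stayed down after I let go. I pressed them with the shut fingertips one at a time, in the order right, back, left, front. Then I moved the arm clear and handed the job in at about 11 s.

- **Sections:** in the top camera's depth, the lips went from 64.2–64.5 mm before to 57.9–58.1 mm after. That is about 0.5 mm under the stated 58.5 mm, but the disc also reads 0.4 mm low, so it looks like camera offset.
- **Cover:** the middle disc reads 57.1 mm both before and after, so the cover was not lifted.
- **Forces:** the highest reading at the end of a move was about 16 N, and it was near zero once clear.
- **Other things:** by eye, the egg, key, phone, padlock and the rest are where they were in both views.

The arm settled up to about 3 mm sideways off its targets. I corrected this for the back and front sections, and the tips stayed over each lip. No check failed.

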